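# Load the kiln shelf by height

### The job

Load the kiln shelf for firing: stand the four clay bud vases upright on the four white setter discs, one centred on each disc, in order of height, with the tallest on the disc next to the firebrick and the shortest farthest from it. Set the vases down rather than dropping them, tip none over, and let go of them all.

Things in the scene. Friction and masses are not known exactly. Their poses are not given: they have to be found in the camera images.
- vase_a_mid (a point): the shortest of four loose, upright bud vases of plain biscuit-fired clay: 50 mm high, 38 mm across its straight-sided body (from 10 to 34 mm above its foot; foot 30 mm across), drawn in to a 19 mm neck under a small lip 25 mm across with a dark mouth. The point is on its axis, half-way up (25 mm above the foot); z is up along the axis. Stands on the bare table at the start, in any of four places; 50 g as drawn, varying by a third.
- vase_b_mid (a point): the second shortest of four loose, upright bud vases of plain biscuit-fired clay: 66 mm high, 42 mm across its straight-sided body (from 13 to 45 mm above its foot; foot 34 mm across), drawn in to a 21 mm neck under a small lip 27 mm across with a dark mouth. The point is on its axis, half-way up (33 mm above the foot); z is up along the axis. Stands on the bare table at the start, in any of four places; 80 g as drawn, varying by a third.
- vase_c_mid (a point): the second tallest of four loose, upright bud vases of plain biscuit-fired clay: 82 mm high, 46 mm across its straight-sided body (from 16 to 56 mm above its foot; foot 37 mm across), drawn in to a 23 mm neck under a small lip 30 mm across with a dark mouth. The point is on its axis, half-way up (41 mm above the foot); z is up along the axis. Stands on the bare table at the start, in any of four places; 110 g as drawn, varying by a third.
- vase_d_mid (a point): the tallest of four loose, upright bud vases of plain biscuit-fired clay: 98 mm high, 50 mm across its straight-sided body (from 20 to 67 mm above its foot; foot 40 mm across), drawn in to a 25 mm neck under a small lip 32 mm across with a dark mouth. The point is on its axis, half-way up (49 mm above the foot); z is up along the axis. Stands on the bare table at the start, in any of four places; 150 g as drawn, varying by a third.
- setter_1: one of four alike round white setter discs, 70 mm across and 8 mm thick, fixed in a row 90 mm apart (give or take 10 mm) on a grey kiln shelf (110 x 560 mm slab, 12 mm thick) lying on the table. Origin: centre of its underside, so its top is 8 mm higher, 20 mm above the table. Their numbers say nothing of their order in the row.
- setter_2: one of four alike round white setter discs, 70 mm across and 8 mm thick, fixed in a row 90 mm apart (give or take 10 mm) on a grey kiln shelf (110 x 560 mm slab, 12 mm thick) lying on the table. Origin: centre of its underside, so its top is 8 mm higher, 20 mm above the table. Their numbers say nothing of their order in the row.
- setter_3: one of four alike round white setter discs, 70 mm across and 8 mm thick, fixed in a row 90 mm apart (give or take 10 mm) on a grey kiln shelf (110 x 560 mm slab, 12 mm thick) lying on the table. Origin: centre of its underside, so its top is 8 mm higher, 20 mm above the table. Their numbers say nothing of their order in the row.
- setter_4: one of four alike round white setter discs, 70 mm across and 8 mm thick, fixed in a row 90 mm apart (give or take 10 mm) on a grey kiln shelf (110 x 560 mm slab, 12 mm thick) lying on the table. Origin: centre of its underside, so its top is 8 mm higher, 20 mm above the table. Their numbers say nothing of their order in the row.
- brick: pale rectangular firebrick, 100 mm across the row, 60 mm along it, 64 mm high, fixed at one end of the row on the kiln shelf, its centre about 100 mm from that of the nearest disc (at either end: at the other end stands a clump of three fixed, pale, round kiln props, up to 60 mm high). Origin: centre of its underside; its y axis runs along the row.
There are look-alikes about, which are no part of the job. What is shaped like the part that bears vase_c_mid but purple or turquoise is not meant. What is shaped like the part that bears vase_d_mid but green is not meant.

How it is judged:
At the end, for the whole second after the job is handed in: Each vase stands at rest and upright (0.1 rad) on a disc: axis within 14 mm of the disc's centre, height right to 4 mm. From the firebrick outwards: tallest, second tallest, second shortest, shortest (100, 190, 280, 370 mm from the brick's centre, each within 40 mm) ((horizontal distance between vase_a_mid and setter_1 below 0.014 m or horizontal distance between vase_a_mid and setter_2 below 0.014 m or horizontal distance between vase_a_mid and setter_3 below 0.014 m or horizontal distance between vase_a_mid and setter_4 below 0.014 m) and horizontal distance between vase_a_mid and brick between 0.33 and 0.41 m and height (world z) of vase_a_mid between 0.041 and 0.049 m and angle between each of vase_a_mid, vase_b_mid, vase_c_mid, vase_d_mid's own z axis and vertical below 0.1 rad and linear speed of each of vase_a, vase_b, vase_c, vase_d below 0.02 m/s and angular speed of each of vase_a, vase_b, vase_c, vase_d below 0.2 rad/s and (horizontal distance between vase_b_mid and setter_1 below 0.014 m or horizontal distance between vase_b_mid and setter_2 below 0.014 m or horizontal distance between vase_b_mid and setter_3 below 0.014 m or horizontal distance between vase_b_mid and setter_4 below 0.014 m) and horizontal distance between vase_b_mid and brick between 0.24 and 0.32 m and height (world z) of vase_b_mid between 0.049 and 0.057 m and (horizontal distance between vase_c_mid and setter_1 below 0.014 m or horizontal distance between vase_c_mid and setter_2 below 0.014 m or horizontal distance between vase_c_mid and setter_3 below 0.014 m or horizontal distance between vase_c_mid and setter_4 below 0.014 m) and horizontal distance between vase_c_mid and brick between 0.15 and 0.23 m and height (world z) of vase_c_mid between 0.057 and 0.065 m and (horizontal distance between vase_d_mid and setter_1 below 0.014 m or horizontal distance between vase_d_mid and setter_2 below 0.014 m or horizontal distance between vase_d_mid and setter_3 below 0.014 m or horizontal distance between vase_d_mid and setter_4 below 0.014 m) and horizontal distance between vase_d_mid and brick between 0.06 and 0.14 m and height (world z) of vase_d_mid between 0.065 and 0.073 m); the robot touches nothing.
It fails at once if a vase is tipped over (angle between any of vase_a_mid, vase_b_mid, vase_c_mid, vase_d_mid's own z axis and vertical above 0.7 rad).
It fails at once if a vase is dropped (falls free by more than about 2 cm) ((linear speed of vase_a above 0.65 m/s and contact force between vase_a and the fingers below 0.05 N) or (linear speed of vase_b above 0.65 m/s and contact force between vase_b and the fingers below 0.05 N) or (linear speed of vase_c above 0.65 m/s and contact force between vase_c and the fingers below 0.05 N) or (linear speed of vase_d above 0.65 m/s and contact force between vase_d and the fingers below 0.05 N)).
It also fails if it takes over 99 s, if anything falls off the work surface, if the arm or the gripper's body presses on something with over 40 N, if the wrist force passes 120 N, or if a joint passes its speed limit or range.

### The arm

A 6-joint arm with a two-finger parallel gripper is mounted at the origin on the work surface. World frame = base frame: x ahead of the robot, y to its left, z up, the work surface at z = 0. Lengths are in m, angles in rad, forces in N, time in s.
With the tool pointing down it reaches from about 0.35 to 0.975 m from the base axis. Payload 4.9 kg.
Tool frame: the origin (TCP) lies between the finger pads; the fingertips stand 25 mm ahead of it and the grasp point (between the pads) lies 6 mm ahead of it; z points along the fingers, y is the line along which they close (so a half turn about z gives the same grasp; the last joint's range is limited). The gripper opens to 85 mm and grips with 20 to 120 N. Pads are 22 mm wide; open, the fingers measure 114 mm over their backs; the gripper's body (76 mm by 85 mm) begins 54 mm behind the grasp point. The pads swing forward as they close: fully open they stand 13 mm farther back than shut.
Start: joints at [-1.388, 0.053, 1.613, -0, 1.476, -0.119], TCP at [0.186, -0.597, 0.256] pointing down, gripper open.
Joint ranges: [-3.01, 3.01], [-1.01, 2.22], [0.06, 2.58], [-1.02, 4.17], [0.09, 2.62], [-3.14, 3.14]. Speed limits (rad/s): [2.57, 2.57, 3.14, 3.14, 3.14, 3.14].

### API

Orientations are given as a unit quaternion [w, x, y, z].
In Python, from plant import manip gives the robot as it stands.
- The arm moves only by the shell command python3 -m inch 'ROWS'. ROWS is JSON, a list of rows, each a list of 3 entries, a list of its own where there are three numbers: the shift along the tool's x, y, z in m, then the turn, a rotation vector about the tool's x, y, z in rad, then the opening, from 0 (shut) to 1 (fully open). A call has 1 to 8 rows; each row shifts and turns the commanded pose from where the row before left it, along the tool's axes as they then stand; what a row does not reach is not made up. A row lasts 1/10 s, in which the tool goes at most 50 mm and 8.59 degrees, less where a joint would pass 70% of its speed; a pose out of reach is approached as far as the arm can. A call with a gripper value outside its range is refused whole. The fingers move at their own pace and stop on an object; the grip force is fixed at half the most. Time passes only in rows, so rows that do not move let the fingers close. It gives the time, the measured TCP pose, the force, the opening and the grip force at its end, in the units of the state.
- manip.state(): the state, without advancing time (a new reading comes with each control period).
- manip.grab_frame(name): name is "scene" or "top" or "wrist"; returns (picture, depth): 400x640x3 uint8, red, green, blue; 400x640 float32, m along the optical axis (not along the pixel's ray), 0 where there is no reading.
- manip.camera_params(name): a dict with "camera_matrix" (3x3 intrinsics, pixels), "k1" (the pictures are not rectified: a ray, as slopes to the right and down, at radius r is drawn at 1 + k1 r^2 times it, then the intrinsics apply), "rvec" (rotation vector, rad) and "tvec" (3), from world to camera coordinates, as OpenCV has them. Camera axes: x right, y down, z forward; pixel columns grow to the right and rows downward; lengths in m; the calibration is good to about 2 mm. A picture is of the moment at which its call begins: read the wrist's pose just before it. camera_params takes no time and is no camera call; for the wrist camera it gives the pose at the moment of the call.
- manip.job_done(): hands the job in; it is judged then, once.
Trained networks look in the newest picture that a camera, given by its name, has taken for a name from the list of things; names that differ only in an ending like _2 or _b are one class to them, and where a whole thing is asked for, a point or a joint stands for the part that bears it (a point fixed in the world has none). Each returns a list of dicts, best first, with "score" (0 to 1); they miss things now and then, are a little off and sometimes report something else, mostly with a low value. They report only what shows in the picture. A call takes as long as a camera call. They do not tell look-alikes from the thing itself.
- manip.look_for(camera, label): "point" ([x, y, z] in m, in world coordinates, good to about 4 mm: the middle of the surface that is visible of it).
The state is a dict: "time": time; "joint_pos": joint angles; "joint_vel": joint speeds; "joint_efforts": joint torques, N m; "tool_pos": TCP position; "tool_rot": TCP orientation; "contact_force": force on the tool from outside, world axes, zero at the start; "ft_torque": the same for the moment, N m; "gripper_width": opening from 0.0 (shut) to 1.0 (fully open); "grasp_force": force on a finger pad.
Only numpy, scipy, OpenCV 4.12 (cv2) and the standard library are available. Lean on these libraries where they do the work, as an engineer would, in place of code of your own. Each camera call takes 0.05 s, during which the arm holds its last target. There are 200 camera calls.

## Working session

There is one attempt and no reset: what is moved stays moved. The work goes in short steps, Python scripts to look and compute and a shell command to move; the robot and the scene stay as the last step left them, time stands still between calls to the robot, and variables do not carry over. Pictures are saved under pics/ and viewed, at most 14 in all, crops included, and the job is handed in when it is done.

```bash
ls; mkdir -p pics; python3 - <<'E'
from plant import manip
import cv2,numpy as np
for c in("scene","top"):
    im,d=manip.grab_frame(c); cv2.imwrite(f"pics/{c}0.png",im[:,:,::-1]); np.savez(f"{c}0.npz",im=im,d=d)
    for l in("vase_a_mid","setter_1","brick"):
        for r in manip.look_for(c,l): print(c,l,round(r["score"],2),np.round(r["point"],3))
s=manip.state(); print(s["time"],s["tool_pos"],s["tool_rot"],s["gripper_width"])
E
```

```text
pics
scene vase_a_mid 0.55 [ 0.394 -0.254  0.036]
scene setter_1 0.83 [0.642 0.147 0.021]
scene setter_1 0.8 [ 0.66  -0.117  0.022]
scene setter_1 0.75 [0.652 0.05  0.019]
scene brick 0.92 [ 0.668 -0.209  0.078]
scene brick 0.61 [0.378 0.296 0.05 ]
scene brick 0.53 [0.478 0.138 0.058]
top vase_a_mid 0.61 [ 0.389 -0.253  0.035]
top setter_1 0.92 [ 0.653 -0.03   0.018]
top setter_1 0.92 [0.646 0.053 0.018]
top setter_1 0.77 [ 0.655 -0.118  0.021]
top setter_1 0.63 [0.64  0.145 0.018]
top brick 0.71 [ 0.65  -0.218  0.072]
0.4 [ 0.18575919 -0.59665202  0.25611612] [-1.61137436e-04  9.88635462e-01  1.50332621e-01 -2.05118400e-05] 0.9974519628454414
```

View pics/scene0.png

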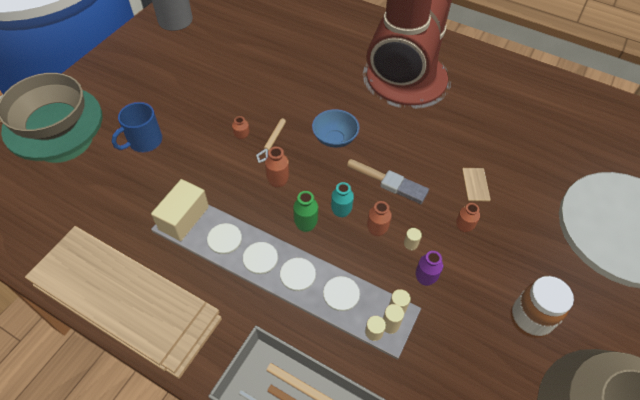

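View pics/top0.png

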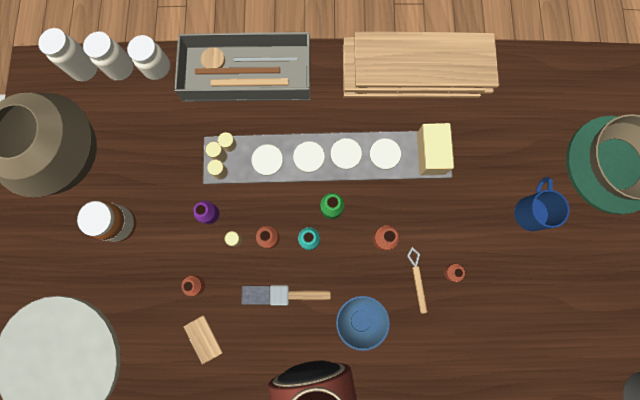

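The scene shows four terracotta vases, at top pixels (387,237), (267,237), (191,286) and (456,272). The look-alikes are green (332,205), turquoise (309,238) and purple (205,212). The brick is at (436,148), at the -y end of the row, and the props are at the other end. Next I measure the vases by colour and depth, and check an enlarged crop.

```bash
cat > h.py <<'E'
from plant import manip
import cv2,numpy as np
def cloud(c,im=None,d=None):
    if im is None: im,d=manip.grab_frame(c)
    p=manip.camera_params(c);K=np.array(p["camera_matrix"]);R=cv2.Rodrigues(np.array(p["rvec"],float))[0];t=np.array(p["tvec"],float).ravel()
    h,w=d.shape;v,u=np.mgrid[:h,:w]
    n=cv2.undistortPoints(np.stack([u,v],-1).reshape(-1,1,2).astype(float),K,np.array([float(p["k1"]),0,0,0])).reshape(h,w,2)
    X=np.dstack([n*d[...,None],d])
    return im,d,(X-t)@R
def blobs(mask,amin=60):
    n,l,s,c=cv2.connectedComponentsWithStats(mask.astype(np.uint8))
    return [(l==i,c[i],s[i,4]) for i in range(1,n) if s[i,4]>=amin]
def circ(P):
    A=np.c_[2*P[:,:2],np.ones(len(P))];s=np.linalg.lstsq(A,(P[:,:2]**2).sum(1),rcond=None)[0]
    return s[0],s[1],np.sqrt(s[2]+s[0]**2+s[1]**2)
def clay(im,d,X):
    H=cv2.cvtColor(im,cv2.COLOR_RGB2HSV).astype(int)
    m=((H[...,0]<12)&(H[...,1]>110)&(H[...,2]>90)&(d>0)&(X[...,2]>.012)&(X[...,2]<.14)&(X[...,0]>.3)&(X[...,0]<.85)&(abs(X[...,1])<.5)).astype(np.uint8)
    m=cv2.morphologyEx(m,cv2.MORPH_CLOSE,np.ones((5,5)))&(d>0)
    return m
def report(c,f=None):
    im,d,X=cloud(c,*( (f["im"],f["d"]) if f else ()))
    for b,cc,a in blobs(clay(im,d,X)):
        P=X[b];zt=np.percentile(P[:,2],97);T=P[P[:,2]>zt-.006]
        print(c,"clay",np.round(cc),a,"ztop %.3f"%zt,"lipmid",np.round((T.min(0)+T.max(0))[:2]/2,4),"ext",np.round(np.ptp(T,0)[:2],3),"fit",np.round(circ(T),4))
    return im,d,X
E
python3 - <<'E'
from h import *
for c in("scene","top"):
    im,d,X=report(c,np.load(c+"0.npz"))
    H=cv2.cvtColor(im,cv2.COLOR_RGB2HSV).astype(int)
    m=(H[...,1]<40)&(H[...,2]>190)&(X[...,2]>.012)&(X[...,2]<.03)&(abs(X[...,0]-.65)<.06)
    for b,cc,a in blobs(m,200): 
        P=X[b];e=b.astype(np.uint8);e=(e-cv2.erode(e,np.ones((3,3))))>0
        print(c,"disc",np.round(cc),a,np.round((P.min(0)+P.max(0))/2,4),"edge fit",np.round(circ(X[e]),4),"z",np.median(P[:,2]).round(3))
    if c=="top": cv2.imwrite("pics/crop.png",cv2.resize(im[190:300,170:480,::-1],None,fx=2.5,fy=2.5,interpolation=cv2.INTER_CUBIC))
    m=(abs(X[...,2]-.076)<.006)&(abs(X[...,0]-.66)<.1)&(abs(X[...,1]+.21)<.1)
    for b,cc,a in blobs(m,100): print(c,"brick",cc,np.round((X[b].min(0)+X[b].max(0))/2,3),np.ptp(X[b],0))
    # all obstacles near
    m=(X[...,2]>.03)&(X[...,2]<.3)&(X[...,0]>.3)&(X[...,0]<.8)&(abs(X[...,1])<.4)&(d>0)
    if c=="top":
        for b,cc,a in blobs(m,40): print("obst",np.round(cc),np.round(X[b].min(0),3),np.round(X[b].max(0),3))
E
```

```text
scene clay [240. 127.] 284 ztop 0.053 lipmid [ 0.3899 -0.2635] ext [0.022 0.024] fit [ 0.3906 -0.2636  0.0088]
scene clay [276. 167.] 674 ztop 0.100 lipmid [ 0.4632 -0.1136] ext [0.033 0.032] fit [ 0.4641 -0.1128  0.0135]
scene clay [378. 219.] 588 ztop 0.085 lipmid [0.4662 0.1348] ext [0.031 0.029] fit [0.4666 0.1358 0.0121]
scene clay [468. 217.] 429 ztop 0.068 lipmid [0.3647 0.294 ] ext [0.028 0.026] fit [0.3648 0.2942 0.0109]
scene disc [224. 238.] 772 [ 0.6548 -0.1216  0.0194] edge fit [ 0.655  -0.1208  0.0308] z 0.021
scene disc [260. 257.] 829 [ 0.6554 -0.0332  0.0205] edge fit [ 0.656  -0.0338  0.0316] z 0.021
scene disc [297. 273.] 879 [0.6486 0.0501 0.0193] edge fit [0.6478 0.05   0.0325] z 0.021
scene disc [341. 293.] 938 [0.6421 0.1428 0.0193] edge fit [0.6421 0.1435 0.033 ] z 0.021
scene brick [177.56085919 202.6849642 ] [ 0.656 -0.224  0.076] [0.1004094  0.06278249 0.01186836]
top clay [267. 237.] 323 ztop 0.084 lipmid [0.4659 0.1391] ext [0.029 0.027] fit [0.4663 0.1392 0.0121]
top clay [385. 238.] 421 ztop 0.099 lipmid [ 0.4631 -0.1109] ext [0.03 0.03] fit [ 0.4637 -0
[... 759 characters left out ...]
 [ 0.793 -0.353  0.03 ] [ 0.8   -0.027  0.065]
obst [435. 148.] [ 0.606 -0.253  0.03 ] [ 0.707 -0.192  0.08 ]
obst [219. 154.] [0.597 0.215 0.03 ] [0.694 0.269 0.075]
obst [332. 206.] [ 0.507 -0.021  0.03 ] [0.556 0.027 0.103]
obst [206. 212.] [0.497 0.248 0.03 ] [0.542 0.293 0.085]
obst [267. 237.] [0.444 0.116 0.031] [0.489 0.161 0.086]
obst [386. 238.] [ 0.44  -0.134  0.031] [ 0.487 -0.085  0.102]
obst [309. 239.] [0.441 0.029 0.032] [0.485 0.073 0.086]
obst [231. 238.] [0.452 0.202 0.031] [0.478 0.229 0.044]
obst [455. 272.] [ 0.373 -0.278  0.03 ] [ 0.409 -0.24   0.054]
obst [192. 285.] [0.345 0.276 0.03 ] [0.385 0.317 0.071]
obst [363. 305.] [ 0.3   -0.113  0.03 ] [ 0.344 -0.007  0.049]
```

View pics/crop.png

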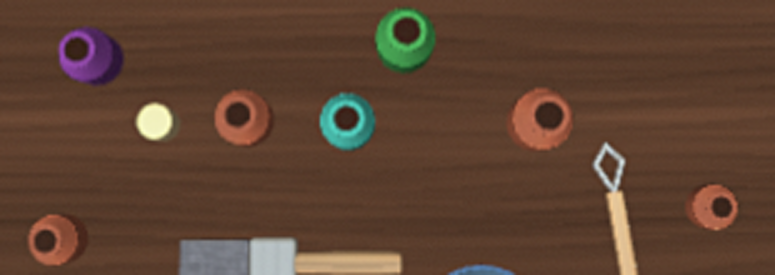

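Crop: the clay vases sit at crop px (242,117), (542,118), (55,240) and (714,207). In top px that is d (387,237) at 98 mm, c (267,237) at 84 mm, b (191,286) at 68 mm and a (456,272) at 51 mm. The heights match the given ones, and the green, turquoise and purple ones are excluded by colour. The brick is at y = -0.223, so d goes to the disc at y -0.12, c to -0.032, b to 0.052 and a to 0.146. First I turn the tool so that it closes along world x.

```bash
python3 -m inch '[[[0,0,0],[0,0,-0.148],1],[[0,0,0],[0,0,-0.148],1],[[0,0,0],[0,0,-0.148],1],[[0,0,0],[0,0,-0.148],1],[[0,0,0],[0,0,-0.148],1],[[0,0,0],[0,0,-0.148],1],[[0,0,0],[0,0,-0.148],1],[[0,0,0],[0,0,-0.148],1]]'; python3 -m inch '[[[0.02,0,0],[0,0,-0.085],1],[[0.04,0.02,0],[0,0,0],1],[[0.04,0.02,0],[0,0,0],1],[[0.04,0.02,0],[0,0,0],1],[[0.04,0.02,0],[0,0,0],1]]'
cat >> h.py <<'E'
def go(x,y,z):
    s=manip.state();p=np.array(s["tool_pos"]);w,a,b,c=s["tool_rot"]
    R=np.array([[1-2*(b*b+c*c),2*(a*b-w*c),2*(a*c+w*b)],[2*(a*b+w*c),1-2*(a*a+c*c),2*(b*c-w*a)],[2*(a*c-w*b),2*(b*c+w*a),1-2*(a*a+b*b)]])
    print("t %.2f"%s["time"],"at",p.round(4),"toolx",R[:,0].round(3),"toolz",R[:,2].round(3),"j6 %.2f"%s["joint_pos"][5],"shift",(R.T@(np.array([x,y,z])-p)).round(4),"w %.3f"%s["gripper_width"])
E
python3 -c "
from h import *
go(.463,-.112,.19)"
```

```text
time: 1.2
tool_pos: [0.1858, -0.5967, 0.2563]
tool_rot: [0.0, 0.734, 0.679, -0.0]
contact_force: [0.2, -0.4, 0.2]
gripper_width: 0.997
grasp_force: 0.0
time: 1.7
tool_pos: [0.2679, -0.4153, 0.2563]
tool_rot: [0.0, 0.707, 0.707, 0.0]
contact_force: [1.4, -0.1, 0.2]
gripper_width: 0.997
grasp_force: 0.0
t 1.70 at [ 0.2679 -0.4153  0.2563] toolx [ 0.001  1.    -0.   ] toolz [ 0. -0. -1.] j6 -1.15 shift [0.3034 0.1949 0.0663] w 0.997
```

```bash
python3 -m inch '[[[0.038,0.0245,0.008],[0,0,0],1],[[0.038,0.0245,0.008],[0,0,0],1],[[0.038,0.0245,0.008],[0,0,0],1],[[0.038,0.0245,0.008],[0,0,0],1],[[0.038,0.0245,0.008],[0,0,0],1],[[0.038,0.0245,0.008],[0,0,0],1],[[0.038,0.0245,0.008],[0,0,0],1],[[0.038,0.0245,0.008],[0,0,0],1]]'; python3 -m inch '[[[0,0,0],[0,0,0],1],[[0,0,0],[0,0,0],1]]'; python3 - <<'E'
from h import *
go(.463,-.112,.062)
im,d,X=report("wrist"); cv2.imwrite("pics/w0.png",im[:,:,::-1])
E
```

```text
time: 2.5
tool_pos: [0.4643, -0.1111, 0.1924]
tool_rot: [0.001, 0.707, 0.707, 0.0]
contact_force: [0.4, 0.2, -0.2]
gripper_width: 0.997
grasp_force: 0.0
time: 2.7
tool_pos: [0.4636, -0.112, 0.1921]
tool_rot: [-0.0, 0.706, 0.708, -0.0]
contact_force: [-0.3, -0.4, -0.6]
gripper_width: 1.001
grasp_force: 0.0
t 2.70 at [ 0.4636 -0.112   0.1921] toolx [-0.003  1.    -0.   ] toolz [-0.001 -0.    -1.   ] j6 -0.40 shift [ 0.     -0.0005  0.1301] w 1.001
wrist clay [317. 190.] 3112 ztop 0.098 lipmid [ 0.4641 -0.1119] ext [0.032 0.032] fit [ 0.464  -0.112   0.0138]
wrist clay [243. 327.] 1275 ztop 0.050 lipmid [ 0.3905 -0.2612] ext [0.024 0.026] fit [ 0.3906 -0.2614  0.0104]
```

The wrist camera agrees within 1 mm. I descend and grip.

```bash
python3 -m inch '[[[0,0,0.04],[0,0,0],1],[[0,0,0.04],[0,0,0],1],[[0,0,0.03],[0,0,0],1],[[0,0,0.02],[0,0,0],1],[[0,0,0],[0,0,0],0],[[0,0,0],[0,0,0],0],[[0,0,0],[0,0,0],0],[[0,0,0],[0,0,0],0]]'; python3 -m inch '[[[0,0,0],[0,0,0],0],[[0,0,0],[0,0,0],0],[[0,0,0],[0,0,0],0]]';  python3 -c "
from h import *
go(.463,-.112,.062)"
```

```text
time: 3.55
tool_pos: [0.4649, -0.1138, 0.0645]
tool_rot: [0.002, 0.707, 0.707, 0.001]
contact_force: [-0.6, -0.9, 3.7]
gripper_width: 0.567
grasp_force: 62.4
time: 3.85
tool_pos: [0.4649, -0.1138, 0.0645]
tool_rot: [0.002, 0.707, 0.707, 0.0]
contact_force: [-1.3, -2.2, 5.9]
gripper_width: 0.569
grasp_force: 62.6
t 3.85 at [ 0.4649 -0.1138  0.0645] toolx [-0.     1.    -0.002] toolz [ 0.003 -0.002 -1.   ] j6 -0.39 shift [ 0.0018 -0.0019  0.0025] w 0.569
```

```bash
python3 -m inch '[[[0,0,-0.01],[0,0,0],0],[[0,0,-0.02],[0,0,0],0],[[0,0,-0.03],[0,0,0],0],[[0,0,-0.02],[0,0,0],0],[[0,0.01,0],[0,0,0],0],[[0,0.02,0],[0,0,0],0],[[0,0.035,0],[0,0,0],0],[[0,0.035,0],[0,0,0],0]]'; python3 -m inch '[[[0,0.035,0],[0,0,0],0],[[-0.003,0.03,0],[0,0,0],0],[[-0.003,0.02,0],[0,0,0],0],[[0,0.007,0],[0,0,0],0],[[0,0,0],[0,0,0],0],[[0,0,0],[0,0,0],0]]';  python3 - <<'E'
from h import *
go(.656,-.1195,.0845)
im,d,X=report("scene")
E
```

```text
time: 4.65
tool_pos: [0.5642, -0.1123, 0.1408]
tool_rot: [-0.001, 0.707, 0.707, -0.0]
contact_force: [0.3, 0.3, -0.2]
gripper_width: 0.565
grasp_force: 62.2
time: 5.25
tool_pos: [0.6545, -0.1184, 0.1411]
tool_rot: [-0.001, 0.707, 0.707, -0.001]
contact_force: [0.6, -0.4, -1.3]
gripper_width: 0.564
grasp_force: 62.3
t 5.25 at [ 0.6545 -0.1184  0.1411] toolx [-0.     1.     0.001] toolz [-0.002  0.001 -1.   ] j6 -0.29 shift [-0.0011  0.0016  0.0566] w 0.564
scene clay [241. 130.] 172 ztop 0.044 lipmid [ 0.393  -0.2532] ext [0.029 0.014] fit [ 0.3933 -0.2541  0.0087]
scene clay [378. 219.] 584 ztop 0.085 lipmid [0.4669 0.1353] ext [0.032 0.029] fit [0.4666 0.1355 0.0121]
scene clay [468. 217.] 435 ztop 0.069 lipmid [0.3642 0.294 ] ext [0.026 0.026] fit [0.3645 0.2942 0.0108]
scene clay [224. 220.] 293 ztop 0.139 lipmid [ 0.6574 -0.1009] ext [0.038 0.017] fit [ 0.6542 -0.1164  0.0235]
```

```bash
python3 -m inch '[[[-0.001,0.001,0.02],[0,0,0],0],[[0,0,0.02],[0,0,0],0],[[0,0,0.008],[0,0,0],0],[[0,0,0.004],[0,0,0],0],[[0,0,0.002],[0,0,0],0],[[0,0,0],[0,0,0],0]]'; python3 -m inch '[[[0,0,0.002],[0,0,0],0],[[0,0,0],[0,0,0],0]]'
```

```text
time: 5.9
tool_pos: [0.6568, -0.1199, 0.0891]
tool_rot: [0.0, 0.707, 0.707, 0.0]
contact_force: [-0.7, -0.5, -2.0]
gripper_width: 0.566
grasp_force: 62.3
time: 6.1
tool_pos: [0.6568, -0.1199, 0.0869]
tool_rot: [0.0, 0.707, 0.707, 0.0]
contact_force: [-0.4, 0.0, -0.9]
gripper_width: 0.563
grasp_force: 62.3
```

```bash
python3 -m inch '[[[0,0,0.0015],[0,0,0],0],[[0,0,0],[0,0,0],0]]'; python3 -m inch '[[[0,0,0.001],[0,0,0],0],[[0,0,0],[0,0,0],0]]'
```

```text
time: 6.3
tool_pos: [0.6564, -0.1198, 0.0848]
tool_rot: [-0.0, 0.707, 0.707, -0.0]
contact_force: [0.2, -0.3, 0.1]
gripper_width: 0.566
grasp_force: 62.3
time: 6.5
tool_pos: [0.6566, -0.1199, 0.0846]
tool_rot: [0.0, 0.707, 0.707, -0.0]
contact_force: [-2.7, 0.4, 4.0]
gripper_width: 0.561
grasp_force: 62.7
```

Contact is made at the expected height. I release and rise.

```bash
python3 -m inch '[[[0,0,0],[0,0,0],0.65],[[0,0,0],[0,0,0],0.8],[[0,0,0],[0,0,0],0.95],[[0,0,0],[0,0,0],0.95],[[0,0,0],[0,0,0],0.95]]'; python3 -m inch '[[[0,0,-0.02],[0,0,0],0.95],[[0,0,-0.03],[0,0,0],0.95],[[0,0,-0.04],[0,0,0],0.95],[[0,0,-0.04],[0,0,0],1],[[0.02,-0.02,0],[0,0,0],1],[[0.03,-0.02,0],[0,0,0],1],[[0.03,-0.02,0],[0,0,0],1]]'; python3 - <<'E'
from h import *
go(.4661,.1375,.18)
im,d,X=report("scene")
E
```

```text
time: 7.0
tool_pos: [0.6565, -0.1198, 0.0837]
tool_rot: [-0.0, 0.707, 0.707, 0.0]
contact_force: [-0.1, 0.5, -0.2]
gripper_width: 0.949
grasp_force: 0.0
time: 7.7
tool_pos: [0.5959, -0.0393, 0.2143]
tool_rot: [0.0, 0.708, 0.707, 0.0]
contact_force: [0.1, 0.1, -1.2]
gripper_width: 0.996
grasp_force: 0.0
t 7.70 at [ 0.5959 -0.0393  0.2143] toolx [ 0.001  1.    -0.   ] toolz [ 0.001 -0.    -1.   ] j6 -0.19 shift [ 0.1767 -0.1301  0.0342] w 0.996
scene clay [235. 127.] 75 ztop 0.052 lipmid [ 0.3957 -0.2693] ext [0.013 0.013] fit [ 0.3911 -0.2651  0.0091]
scene clay [378. 219.] 587 ztop 0.085 lipmid [0.4667 0.1351] ext [0.03  0.028] fit [0.4666 0.1357 0.0121]
scene clay [468. 217.] 461 ztop 0.069 lipmid [0.3641 0.294 ] ext [0.029 0.026] fit [0.3648 0.2943 0.0109]
scene clay [222. 226.] 735 ztop 0.121 lipmid [ 0.6564 -0.1187] ext [0.032 0.032] fit [ 0.6559 -0.1183  0.0131]
```

```bash
python3 -m inch '[[[0.03,-0.022,0.005],[0,0,0],1],[[0.03,-0.022,0.005],[0,0,0],1],[[0.03,-0.022,0.006],[0,0,0],1],[[0.03,-0.022,0.006],[0,0,0],1],[[0.03,-0.022,0.006],[0,0,0],1],[[0.027,-0.02,0.006],[0,0,0],1],[[0,0,0],[0,0,0],1],[[0,0,0],[0,0,0],1]]'; python3 - <<'E'
from h import *
go(.4661,.138,.052)
im,d,X=report("wrist")
E
```

```text
time: 8.55
tool_pos: [0.4664, 0.1374, 0.1799]
tool_rot: [0.0, 0.707, 0.708, 0.0]
contact_force: [0.2, 0.5, -0.1]
gripper_width: 1.002
grasp_force: 0.0
t 8.55 at [0.4664 0.1374 0.1799] toolx [-0.001  1.    -0.   ] toolz [ 0.001 -0.    -1.   ] j6 0.13 shift [ 0.0006 -0.0004  0.1279] w 1.002
wrist clay [317. 191.] 2619 ztop 0.082 lipmid [0.4678 0.1375] ext [0.029 0.029] fit [0.4678 0.1376 0.0126]
```

```bash
python3 -m inch '[[[0,0.001,0.04],[0,0,0],1],[[0,0,0.04],[0,0,0],1],[[0,0,0.03],[0,0,0],1],[[0,0,0.017],[0,0,0],1],[[0,0,0],[0,0,0],0],[[0,0,0],[0,0,0],0],[[0,0,0],[0,0,0],0],[[0,0,0],[0,0,0],0]]'; python3 -m inch '[[[0,0,0],[0,0,0],0],[[0,0,0],[0,0,0],0]]'; python3 -m inch '[[[0,0,-0.01],[0,0,0],0],[[0,0,-0.03],[0,0,0],0],[[0,0,-0.04],[0,0,0],0],[[0,0,-0.04],[0,0,0],0],[[-0.01,0.01,0],[0,0,0],0],[[-0.02,0.02,0],[0,0,0],0],[[-0.03,0.03,0],[0,0,0],0],[[-0.03,0.03,0],[0,0,0],0]]'; python3 -c "
from h import *
go(.656,-.0325,.150)"
```

```text
time: 9.4
tool_pos: [0.4694, 0.1372, 0.0549]
tool_rot: [0.001, 0.707, 0.707, 0.002]
contact_force: [0.5, -0.4, 4.4]
gripper_width: 0.515
grasp_force: 61.9
time: 9.6
tool_pos: [0.4693, 0.1372, 0.0549]
tool_rot: [0.002, 0.707, 0.707, 0.002]
contact_force: [-0.2, -0.9, 6.3]
gripper_width: 0.52
grasp_force: 61.8
time: 10.4
tool_pos: [0.5575, 0.0464, 0.172]
tool_rot: [-0.001, 0.707, 0.707, -0.0]
contact_force: [-0.4, 0.7, -1.0]
gripper_width: 0.519
grasp_force: 61.6
t 10.40 at [0.5575 0.0464 0.172 ] toolx [-0.001  1.     0.   ] toolz [-0.001  0.    -1.   ] j6 -0.05 shift [-0.079   0.0984  0.0218] w 0.519
```

```bash
python3 -m inch '[[[-0.025,0.03,0],[0,0,0],0],[[-0.025,0.03,0],[0,0,0],0],[[-0.018,0.022,0.005],[0,0,0],0],[[-0.009,0.012,0.01],[0,0,0],0],[[-0.002,0.004,0.02],[0,0,0],0],[[0,0,0.02],[0,0,0],0],[[0,0,0.02],[0,0,0],0],[[0,0,0],[0,0,0],0]]'; python3 -c "
from h import *
go(.656,-.0325,.0752)"
```

```text
time: 11.2
tool_pos: [0.652, -0.0315, 0.0926]
tool_rot: [-0.004, 0.707, 0.707, -0.003]
contact_force: [-1.7, -0.2, -2.1]
gripper_width: 0.516
grasp_force: 61.5
t 11.20 at [ 0.652  -0.0315  0.0926] toolx [0.    1.    0.002] toolz [-0.009  0.002 -1.   ] j6 -0.16 shift [-0.001   0.0041  0.0173] w 0.516
```

```bash
python3 -m inch '[[[-0.001,0.002,0.007],[0,0,0],0],[[0,0,0.005],[0,0,0],0],[[0,0,0],[0,0,0],0]]';  python3 -m inch '[[[0,0,0.002],[0,0,0],0],[[0,0,0],[0,0,0],0]]'; python3 -c "
from h import *
go(.656,-.0325,.0752)"
```

```text
time: 11.5
tool_pos: [0.6575, -0.0328, 0.0858]
tool_rot: [-0.0, 0.707, 0.707, -0.0]
contact_force: [-0.0, -0.4, -1.8]
gripper_width: 0.515
grasp_force: 61.5
time: 11.7
tool_pos: [0.6577, -0.0328, 0.0843]
tool_rot: [0.0, 0.707, 0.707, 0.0]
contact_force: [0.4, 0.3, -1.8]
gripper_width: 0.514
grasp_force: 61.5
t 11.70 at [ 0.6577 -0.0328  0.0843] toolx [-0.  1. -0.] toolz [ 0.001 -0.    -1.   ] j6 -0.16 shift [ 0.0003 -0.0017  0.0091] w 0.514
```

```bash
python3 -m inch '[[[0,-0.001,0.004],[0,0,0],0],[[0,0,0.002],[0,0,0],0],[[0,0,0],[0,0,0],0]]';  python3 -m inch '[[[0,0,0.0015],[0,0,0],0],[[0,0,0],[0,0,0],0]]';python3 -m inch '[[[0,0,0.001],[0,0,0],0],[[0,0,0],[0,0,0],0]]'
```

```text
time: 12.0
tool_pos: [0.656, -0.0327, 0.0772]
tool_rot: [-0.0, 0.707, 0.707, -0.0]
contact_force: [0.8, -0.1, -1.7]
gripper_width: 0.52
grasp_force: 61.5
time: 12.2
tool_pos: [0.6564, -0.0328, 0.0761]
tool_rot: [-0.0, 0.707, 0.707, -0.0]
contact_force: [-0.2, 0.1, -1.6]
gripper_width: 0.515
grasp_force: 61.5
time: 12.4
tool_pos: [0.6564, -0.0328, 0.0752]
tool_rot: [-0.0, 0.707, 0.707, -0.0]
contact_force: [-0.3, -0.2, -0.9]
gripper_width: 0.515
grasp_force: 61.5
```

```bash
python3 -m inch '[[[0,0,0.001],[0,0,0],0],[[0,0,0],[0,0,0],0]]'; python3 -m inch '[[[0,0,0],[0,0,0],0.6],[[0,0,0],[0,0,0],0.75],[[0,0,0],[0,0,0],0.9],[[0,0,0],[0,0,0],0.9],[[0,0,0],[0,0,0],0.9]]'; python3 -m inch '[[[0,0,-0.02],[0,0,0],0.95],[[0,0,-0.03],[0,0,0],0.95],[[0,0,-0.04],[0,0,0],0.95],[[0,0,-0.04],[0,0,0],1],[[0.03,-0.025,0],[0,0,0],1],[[0.037,-0.03,0],[0,0,0],1],[[0.037,-0.03,0],[0,0,0],1],[[0.037,-0.03,0],[0,0,0],1]]'; python3 - <<'E'
from h import *
go(.365,.297,.16)
im,d,X=report("scene")
E
```

```text
time: 12.6
tool_pos: [0.6566, -0.0328, 0.075]
tool_rot: [0.0, 0.707, 0.707, -0.0]
contact_force: [-2.1, 0.4, 2.5]
gripper_width: 0.518
grasp_force: 61.9
time: 13.1
tool_pos: [0.6565, -0.0328, 0.0742]
tool_rot: [0.0, 0.707, 0.707, 0.0]
contact_force: [-0.4, -0.0, -0.2]
gripper_width: 0.902
grasp_force: 0.0
time: 13.9
tool_pos: [0.5403, 0.1092, 0.2044]
tool_rot: [0.0, 0.707, 0.707, 0.0]
contact_force: [0.2, 1.0, -0.3]
gripper_width: 0.997
grasp_force: 0.0
t 13.90 at [0.5403 0.1092 0.2044] toolx [0.001 1.    0.   ] toolz [ 0.  0. -1.] j6 0.07 shift [ 0.1876 -0.1754  0.0444] w 0.997
scene clay [240. 127.] 283 ztop 0.054 lipmid [ 0.3903 -0.2637] ext [0.025 0.024] fit [ 0.3907 -0.2633  0.0089]
scene clay [468. 217.] 451 ztop 0.068 lipmid [0.3643 0.294 ] ext [0.029 0.026] fit [0.3647 0.2942 0.0109]
scene clay [222. 226.] 736 ztop 0.121 lipmid [ 0.656  -0.1181] ext [0.031 0.03 ] fit [ 0.6559 -0.1181  0.0131]
scene clay [258. 248.] 539 ztop 0.105 lipmid [ 0.656  -0.0323] ext [0.03  0.027] fit [ 0.6567 -0.0327  0.012 ]
```

```bash
python3 -m inch '[[[0.031,-0.029,0.007],[0,0,0],1],[[0.031,-0.029,0.007],[0,0,0],1],[[0.031,-0.029,0.007],[0,0,0],1],[[0.031,-0.029,0.007],[0,0,0],1],[[0.031,-0.029,0.007],[0,0,0],1],[[0.03,-0.028,0.007],[0,0,0],1],[[0,0,0],[0,0,0],1],[[0,0,0],[0,0,0],1]]'; python3 - <<'E'
from h import *
go(.365,.297,.042)
im,d,X=report("wrist")
E
```

```text
time: 14.75
tool_pos: [0.368, 0.2936, 0.1623]
tool_rot: [0.0, 0.706, 0.708, -0.0]
contact_force: [0.2, -0.2, -0.1]
gripper_width: 0.996
grasp_force: 0.0
t 14.75 at [0.368  0.2936 0.1623] toolx [-0.002  1.    -0.   ] toolz [ 0. -0. -1.] j6 0.51 shift [ 0.0035 -0.0031  0.1203] w 0.996
wrist clay [313. 192.] 2288 ztop 0.066 lipmid [0.3663 0.296 ] ext [0.026 0.027] fit [0.3664 0.2958 0.0114]
```

```bash
python3 -m inch '[[[0.0025,-0.0015,0.04],[0,0,0],1],[[0,0,0.04],[0,0,0],1],[[0,0,0.025],[0,0,0],1],[[0,0,0.015],[0,0,0],1],[[0,0,0],[0,0,0],0],[[0,0,0],[0,0,0],0],[[0,0,0],[0,0,0],0],[[0,0,0],[0,0,0],0]]'; python3 -m inch '[[[0,0,0],[0,0,0],0],[[0,0,0],[0,0,0],0],[[0,0,0],[0,0,0],0]]'; python3 -m inch '[[[0,0,-0.01],[0,0,0],0],[[0,0,-0.03],[0,0,0],0],[[0,0,-0.04],[0,0,0],0],[[0,0,-0.04],[0,0,0],0],[[-0.01,0.01,0],[0,0,0],0],[[-0.02,0.02,0],[0,0,0],0],[[-0.03,0.03,0],[0,0,0],0],[[-0.03,0.035,0],[0,0,0],0]]'; python3 -c "
from h import *
go(.649,.0515,.140)"
```

```text
time: 15.6
tool_pos: [0.3687, 0.2963, 0.0444]
tool_rot: [0.001, 0.707, 0.707, 0.002]
contact_force: [-0.3, -0.5, -1.7]
gripper_width: 0.475
grasp_force: 60.4
time: 15.9
tool_pos: [0.3686, 0.2964, 0.0443]
tool_rot: [0.001, 0.707, 0.707, 0.002]
contact_force: [1.6, -1.5, 6.3]
gripper_width: 0.472
grasp_force: 61.2
time: 16.7
tool_pos: [0.4617, 0.2047, 0.1616]
tool_rot: [-0.0, 0.707, 0.708, -0.0]
contact_force: [-0.1, 0.9, -0.6]
gripper_width: 0.468
grasp_force: 60.7
t 16.70 at [0.4617 0.2047 0.1616] toolx [-0.002  1.     0.   ] toolz [-0.001  0.    -1.   ] j6 0.27 shift [-0.1535  0.1871  0.0214] w 0.468
```

```bash
python3 -m inch '[[[-0.029,0.036,0],[0,0,0],0],[[-0.029,0.036,0],[0,0,0],0],[[-0.029,0.036,0],[0,0,0],0],[[-0.029,0.036,0],[0,0,0],0],[[-0.02,0.024,0.005],[0,0,0],0],[[-0.011,0.013,0.01],[0,0,0],0],[[-0.004,0.004,0.01],[0,0,0],0],[[0,0,0],[0,0,0],0]]'; python3 -m inch '[[[0,0,0.02],[0,0,0],0],[[0,0,0.02],[0,0,0],0],[[0,0,0.015],[0,0,0],0],[[0,0,0],[0,0,0],0],[[0,0,0],[0,0,0],0]]'; python3 -c "
from h import *
go(.649,.0515,.0645)"
```

```text
time: 17.5
tool_pos: [0.6452, 0.0542, 0.1341]
tool_rot: [-0.002, 0.707, 0.707, -0.002]
contact_force: [-0.5, 0.8, -1.5]
gripper_width: 0.473
grasp_force: 60.7
time: 18.0
tool_pos: [0.6465, 0.0552, 0.0823]
tool_rot: [-0.0, 0.707, 0.707, -0.0]
contact_force: [0.0, -0.6, -0.5]
gripper_width: 0.472
grasp_force: 60.7
t 18.00 at [0.6465 0.0552 0.0823] toolx [-0.001  1.     0.   ] toolz [-0.001  0.    -1.   ] j6 -0.03 shift [-0.0037  0.0025  0.0178] w 0.472
```

```bash
python3 -m inch '[[[-0.0035,0.0025,0.005],[0,0,0],0],[[0,0,0.006],[0,0,0],0],[[0,0,0.003],[0,0,0],0],[[0,0,0],[0,0,0],0],[[0,0,0],[0,0,0],0]]';  python3 -m inch '[[[0,0,0.0015],[0,0,0],0],[[0,0,0],[0,0,0],0]]';python3 -m inch '[[[0,0,0.001],[0,0,0],0],[[0,0,0],[0,0,0],0]]'
```

```text
time: 18.5
tool_pos: [0.6494, 0.0511, 0.0682]
tool_rot: [-0.0, 0.707, 0.707, -0.0]
contact_force: [-0.2, -0.3, -0.7]
gripper_width: 0.47
grasp_force: 60.7
time: 18.7
tool_pos: [0.6495, 0.0512, 0.0668]
tool_rot: [-0.0, 0.707, 0.707, 0.0]
contact_force: [-0.4, -0.6, -1.0]
gripper_width: 0.467
grasp_force: 60.7
time: 18.9
tool_pos: [0.6494, 0.0512, 0.0657]
tool_rot: [-0.0, 0.707, 0.707, -0.0]
contact_force: [0.0, 0.5, -1.2]
gripper_width: 0.471
grasp_force: 60.7
```

```bash
python3 -m inch '[[[0,0,0.001],[0,0,0],0],[[0,0,0],[0,0,0],0]]'; python3 -m inch '[[[0,0,0.001],[0,0,0],0],[[0,0,0],[0,0,0],0]]'
```

```text
time: 19.1
tool_pos: [0.6493, 0.0512, 0.0646]
tool_rot: [-0.0, 0.707, 0.707, -0.0]
contact_force: [0.2, 0.6, -1.3]
gripper_width: 0.473
grasp_force: 60.7
time: 19.3
tool_pos: [0.6496, 0.0512, 0.0644]
tool_rot: [0.0, 0.707, 0.707, 0.0]
contact_force: [-2.1, 0.9, 2.9]
gripper_width: 0.475
grasp_force: 61.0
```

```bash
python3 -m inch '[[[0,0,0],[0,0,0],0.55],[[0,0,0],[0,0,0],0.7],[[0,0,0],[0,0,0],0.9],[[0,0,0],[0,0,0],0.9],[[0,0,0],[0,0,0],0.9]]'; python3 -m inch '[[[0,0,-0.02],[0,0,0],0.95],[[0,0,-0.03],[0,0,0],0.95],[[0,0,-0.04],[0,0,0],0.95],[[0,0,-0.04],[0,0,0],1],[[-0.03,-0.025,0],[0,0,0],1],[[-0.036,-0.03,0],[0,0,0],1],[[-0.036,-0.03,0],[0,0,0],1],[[-0.036,-0.03,0],[0,0,0],1]]'; python3 - <<'E'
from h import *
go(.391,-.2615,.15)
im,d,X=report("scene")
E
```

```text
time: 19.8
tool_pos: [0.6494, 0.0512, 0.0637]
tool_rot: [-0.0, 0.707, 0.707, -0.0]
contact_force: [-0.5, -0.1, 0.6]
gripper_width: 0.901
grasp_force: 0.0
time: 20.6
tool_pos: [0.5333, -0.0878, 0.1939]
tool_rot: [0.0, 0.707, 0.707, 0.0]
contact_force: [0.2, -1.2, -0.5]
gripper_width: 1.003
grasp_force: 0.0
t 20.60 at [ 0.5333 -0.0878  0.1939] toolx [-0.001  1.    -0.   ] toolz [ 0.001 -0.    -1.   ] j6 -0.30 shift [-0.1736 -0.1424  0.0439] w 1.003
scene clay [237. 125.] 159 ztop 0.054 lipmid [ 0.3923 -0.2631] ext [0.025 0.024] fit [ 0.3914 -0.2639  0.0087]
scene clay [222. 226.] 736 ztop 0.120 lipmid [ 0.6563 -0.1183] ext [0.032 0.031] fit [ 0.656  -0.1181  0.013 ]
scene clay [258. 248.] 543 ztop 0.105 lipmid [ 0.6554 -0.0326] ext [0.03  0.026] fit [ 0.6564 -0.0331  0.0116]
scene clay [297. 267.] 385 ztop 0.088 lipmid [0.6503 0.0494] ext [0.025 0.025] fit [0.6502 0.05   0.0104]
```

```bash
python3 -m inch '[[[-0.034,-0.028,0.008],[0,0,0],1],[[-0.034,-0.028,0.008],[0,0,0],1],[[-0.034,-0.028,0.008],[0,0,0],1],[[-0.034,-0.028,0.008],[0,0,0],1],[[-0.034,-0.028,0.009],[0,0,0],1],[[0,0,0],[0,0,0],1],[[0,0,0],[0,0,0],1]]'; python3 - <<'E'
from h import *
go(.391,-.2615,.032)
im,d,X=report("wrist")
E
```

```text
time: 21.35
tool_pos: [0.394, -0.2573, 0.1527]
tool_rot: [-0.0, 0.708, 0.706, 0.0]
contact_force: [0.8, 0.2, 0.2]
gripper_width: 0.999
grasp_force: 0.0
t 21.35 at [ 0.394  -0.2573  0.1527] toolx [0.003 1.    0.   ] toolz [ 0.  0. -1.] j6 -0.73 shift [-0.0042 -0.003   0.1207] w 0.999
wrist clay [312. 201.] 1789 ztop 0.050 lipmid [ 0.3916 -0.2601] ext [0.024 0.024] fit [ 0.3915 -0.2602  0.0102]
```

```bash
python3 -m inch '[[[-0.003,-0.0025,0.04],[0,0,0],1],[[0,0,0.04],[0,0,0],1],[[0,0,0.025],[0,0,0],1],[[0,0,0.014],[0,0,0],1],[[0,0,0],[0,0,0],0],[[0,0,0],[0,0,0],0],[[0,0,0],[0,0,0],0],[[0,0,0],[0,0,0],0]]'; python3 -m inch '[[[0,0,0],[0,0,0],0],[[0,0,0],[0,0,0],0],[[0,0,0],[0,0,0],0]]'; python3 -m inch '[[[0,0,-0.01],[0,0,0],0],[[0,0,-0.04],[0,0,0],0],[[0,0,-0.04],[0,0,0],0],[[0,0,-0.04],[0,0,0],0],[[0.01,0.007,-0.02],[0,0,0],0],[[0.02,0.013,0],[0,0,0],0],[[0.03,0.019,0],[0,0,0],0],[[0.035,0.022,0],[0,0,0],0]]'; python3 -c "
from h import *
go(.6424,.1455,.17)"
```

```text
time: 22.2
tool_pos: [0.3935, -0.261, 0.0362]
tool_rot: [0.002, 0.707, 0.707, 0.0]
contact_force: [-0.5, 0.9, 0.4]
gripper_width: 0.423
grasp_force: 59.8
time: 22.5
tool_pos: [0.3935, -0.2611, 0.0362]
tool_rot: [0.002, 0.707, 0.707, 0.0]
contact_force: [-0.2, 1.2, 6.0]
gripper_width: 0.423
grasp_force: 60.5
time: 23.3
tool_pos: [0.4532, -0.1644, 0.1849]
tool_rot: [0.001, 0.708, 0.706, 0.0]
contact_force: [0.8, 0.2, -0.7]
gripper_width: 0.422
grasp_force: 60.2
t 23.30 at [ 0.4532 -0.1644  0.1849] toolx [ 0.002  1.    -0.001] toolz [ 0.001 -0.001 -1.   ] j6 -0.50 shift [0.3103 0.1885 0.0148] w 0.422
```

```bash
python3 -m inch '[[[0.04,0.024,0],[0,0,0],0],[[0.04,0.024,0],[0,0,0],0],[[0.04,0.024,0],[0,0,0],0],[[0.04,0.024,0],[0,0,0],0],[[0.04,0.024,0],[0,0,0],0],[[0.04,0.024,0],[0,0,0],0],[[0.03,0.018,0],[0,0,0],0],[[0.02,0.014,0],[0,0,0],0]]'; python3 -m inch '[[[0.01,0.006,0.01],[0,0,0],0],[[0,0,0.02],[0,0,0],0],[[0,0,0.03],[0,0,0],0],[[0,0,0.03],[0,0,0],0],[[0,0,0.015],[0,0,0],0],[[0,0,0],[0,0,0],0],[[0,0,0],[0,0,0],0]]'; python3 -c "
from h import *
go(.6424,.1455,.0563)"
```

```text
time: 24.1
tool_pos: [0.6295, 0.1276, 0.1843]
tool_rot: [-0.0, 0.706, 0.708, 0.0]
contact_force: [0.1, -0.1, -0.4]
gripper_width: 0.42
grasp_force: 60.2
time: 24.8
tool_pos: [0.6352, 0.1349, 0.0795]
tool_rot: [0.0, 0.707, 0.707, 0.0]
contact_force: [1.0, 1.0, 0.6]
gripper_width: 0.42
grasp_force: 60.2
t 24.80 at [0.6352 0.1349 0.0795] toolx [ 0.  1. -0.] toolz [ 0.001 -0.    -1.   ] j6 0.10 shift [0.0107 0.0071 0.0232] w 0.420
```

```bash
python3 -m inch '[[[0.0105,0.007,0.003],[0,0,0],0],[[0,0,0.007],[0,0,0],0],[[0,0,0.006],[0,0,0],0],[[0,0,0.003],[0,0,0],0],[[0,0,0],[0,0,0],0],[[0,0,0],[0,0,0],0]]';  python3 -m inch '[[[0,0,0.0015],[0,0,0],0],[[0,0,0],[0,0,0],0]]';python3 -m inch '[[[0,0,0.001],[0,0,0],0],[[0,0,0],[0,0,0],0]]'
```

```text
time: 25.4
tool_pos: [0.6418, 0.1456, 0.0596]
tool_rot: [-0.0, 0.707, 0.707, -0.0]
contact_force: [-0.7, -0.5, -1.6]
gripper_width: 0.422
grasp_force: 60.2
time: 25.6
tool_pos: [0.642, 0.1456, 0.0584]
tool_rot: [0.0, 0.707, 0.707, 0.0]
contact_force: [-0.2, 0.7, -0.4]
gripper_width: 0.426
grasp_force: 60.2
time: 25.8
tool_pos: [0.6419, 0.1457, 0.0572]
tool_rot: [-0.0, 0.707, 0.707, -0.0]
contact_force: [0.2, -0.7, -0.9]
gripper_width: 0.418
grasp_force: 60.2
```

```bash
python3 -m inch '[[[0,0,0.001],[0,0,0],0],[[0,0,0],[0,0,0],0]]'; python3 -m inch '[[[0,0,0.0005],[0,0,0],0],[[0,0,0],[0,0,0],0]]'
```

```text
time: 26.0
tool_pos: [0.642, 0.1457, 0.0563]
tool_rot: [0.0, 0.707, 0.707, 0.0]
contact_force: [-0.6, -0.2, -1.2]
gripper_width: 0.416
grasp_force: 60.3
time: 26.2
tool_pos: [0.642, 0.1458, 0.0563]
tool_rot: [-0.0, 0.707, 0.707, 0.0]
contact_force: [-2.1, 0.4, 2.1]
gripper_width: 0.419
grasp_force: 60.5
```

```bash
python3 -m inch '[[[0,0,0],[0,0,0],0.5],[[0,0,0],[0,0,0],0.65],[[0,0,0],[0,0,0],0.85],[[0,0,0],[0,0,0],0.9],[[0,0,0],[0,0,0],0.9]]'; python3 -m inch '[[[0,0,-0.02],[0,0,0],0.95],[[0,0,-0.03],[0,0,0],0.95],[[0,0,-0.04],[0,0,0],0.95],[[0,0,-0.04],[0,0,0],1],[[0,-0.03,-0.02],[0,0,0],1],[[0,-0.03,0],[0,0,0],1],[[0,-0.03,0],[0,0,0],1],[[0,-0.03,0],[0,0,0],1]]'; python3 -m inch '[[[0,-0.03,0],[0,0,0],1],[[0,-0.03,0],[0,0,0],1],[[0,0,0],[0,0,0],1],[[0,0,0],[0,0,0],1],[[0,0,0],[0,0,0],1]]'; python3 - <<'E'
from h import *
im,d,X=report("scene"); cv2.imwrite("pics/end.png",im[:,:,::-1])
report("top")
E
```

```text
time: 26.7
tool_pos: [0.6419, 0.1457, 0.0557]
tool_rot: [-0.0, 0.707, 0.707, -0.0]
contact_force: [1.0, -0.2, -1.2]
gripper_width: 0.902
grasp_force: 0.0
time: 27.5
tool_pos: [0.5209, 0.1457, 0.2061]
tool_rot: [0.0, 0.707, 0.707, 0.0]
contact_force: [0.2, 0.1, -0.1]
gripper_width: 0.999
grasp_force: 0.0
time: 28.0
tool_pos: [0.4629, 0.1457, 0.2063]
tool_rot: [0.0, 0.707, 0.707, 0.0]
contact_force: [0.3, 0.5, 0.3]
gripper_width: 1.0
grasp_force: 0.0
scene clay [222. 227.] 732 ztop 0.121 lipmid [ 0.6563 -0.1186] ext [0.033 0.032] fit [ 0.6558 -0.1181  0.0131]
scene clay [258. 248.] 548 ztop 0.105 lipmid [ 0.6554 -0.0324] ext [0.03  0.026] fit [ 0.6563 -0.033   0.0117]
scene clay [297. 266.] 398 ztop 0.089 lipmid [0.6501 0.0499] ext [0.024 0.024] fit [0.6499 0.05   0.0101]
scene clay [342. 288.] 279 ztop 0.073 lipmid [0.6429 0.1441] ext [0.021 0.022] fit [0.6424 0.1441 0.0093]
top clay [386. 147.] 443 ztop 0.119 lipmid [ 0.6565 -0.115 ] ext [0.032 0.03 ] fit [ 0.6562 -0.1155  0.0133]
top clay [346. 148.] 327 ztop 0.103 lipmid [ 0.6556 -0.0307] ext [0.028 0.029] fit [ 0.656  -0.0305  0.0123]
top clay [308. 152.] 249 ztop 0.087 lipmid [0.6493 0.0536] ext [0.025 0.025] fit [0.6494 0.0528 0.0109]
top clay [265. 156.] 190 ztop 0.072 lipmid [0.6415 0.1473] ext [0.024 0.022] fit [0.6415 0.1474 0.0095]
```

View pics/end.png

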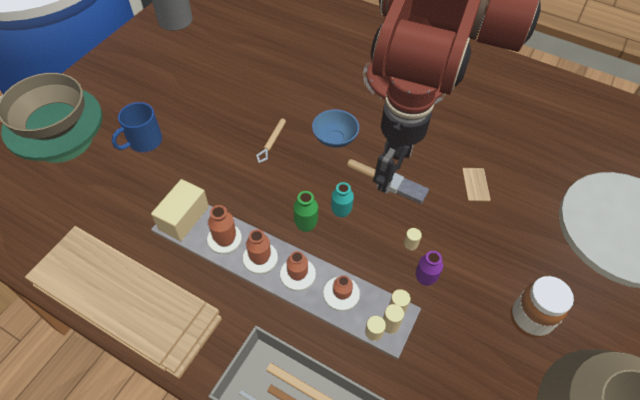

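All four vases stand centred on their discs at (222,227), (258,248), (297,266) and (342,288), tallest next to the brick at (180,208). The gripper is clear of everything.

```bash
python3 -c "
from plant import manip
print(manip.job_done())"
```

```text
the job is handed in; nothing more can be done
None
```

I handed the job in at 28 s: all four vases stand upright and released on their discs, tallest next to the firebrick and shortest farthest away, each within about 4 mm of its disc's centre by camera; no verdict came back.

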